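# Hold a circuit board on a spring-pin programming jig

## Robot

A 7-joint arm with a two-finger parallel gripper is mounted at the origin on the work surface. World frame = base frame: x ahead of the robot, y to its left, z up, the work surface at z = 0. Lengths are in m, angles in rad, forces in N, time in s.
With the tool pointing down it reaches from about 0.35 to 0.9 m from the base axis. Payload 19.9 kg.
Tool frame: the origin (TCP) lies midway between the tips of the shut fingers; the grasp point (between the pads) lies 19 mm behind it; z points along the fingers, y is the line along which they close (so a half turn about z gives the same grasp; the last joint's range is limited). The gripper opens to 94 mm and grips with 3 to 60 N. Pads are 16 mm wide; open, the fingers measure 119 mm over their backs; the gripper's body (75 mm by 177 mm) begins 78 mm behind the grasp point.
Start: joints at [1.101, 0.417, -0.01, 1.614, 0.005, 1.111, -0.053], TCP at [0.26, -0.568, 0.205] pointing down, gripper open.
Joint ranges: [-2.81, 2.81], [-0.39, 2.02], [-1.27, 1.25], [0.06, 2.57], [-1.19, 4.33], [0.19, 2], [-2.82, 2.82]. Speed limits (rad/s): [1.89, 1.89, 2.39, 2.39, 3.01, 3.01, 3.01].

## Interface

Orientations are given as a unit quaternion [x, y, z, w].
In Python, from cell import sensors, vision, r gives the robot as it stands.
- The arm moves only by the shell command python3 -m inch 'ROWS' [FORCE]. ROWS is JSON, a list of rows, each a list of 5 numbers: the shift along the tool's x, y, z in units of 50 mm (1.0 is 50 mm), then the turn about the tool's z in units of 6 degrees (1.0 is 6 degrees), then the finger opening in mm, from 0 to 94. A call has 1 to 5 rows; each row shifts and turns the commanded pose from where the row before left it, along the tool's axes as they then stand; what a row does not reach is not made up. A row lasts 1/10 s, in which the tool goes at most 50 mm and 8.59 degrees, less where a joint would pass 70% of its speed; a pose out of reach is approached as far as the arm can. A call is refused whole if a number of a shift passes 1 or a number of a turn 1, either way. A call with a gripper value outside its range is refused whole. The fingers move at their own pace and stop on an object; FORCE is the grip in N (left out, the last holds). Time passes only in rows, so rows that do not move let the fingers close. It gives the time, the measured TCP pose, the force, the opening and the grip force at its end, in the units of the state.
- sensors.get_obs(): the state, without advancing time (a new reading comes with each control period).
- vision.snapshot(name): name is "side" or "top" or "wrist"; returns a dict with "color" (384x512x3 uint8, red, green, blue), "K" (3x3 intrinsics, pixels), "R" (3x3) and "t" (3): a world point X has camera coordinates R X + t. Camera axes: x right, y down, z forward; pixel columns grow to the right and rows downward; lengths in m; the calibration is good to about 2 mm. A picture is of the moment at which its call begins. There is no depth.
- r.finish_job(): hands the job in; it is judged then, once.
The state is a dict: "time": time; "qpos": joint angles; "qd": joint speeds; "tau": joint torques, N m; "ee_pos": TCP position; "tool_rot": TCP orientation; "force": force on the tool from outside, world axes, zero at the start; "torque": the same for the moment, N m; "grip_width": opening from 0.0 (shut) to 1.0 (fully open); "grip_force": force on a finger pad.
Only numpy, scipy, OpenCV 4.12 (cv2) and the standard library are available. Lean on these libraries where they do the work, as an engineer would, in place of code of your own. Each camera call takes 0.05 s, during which the arm holds its last target. There are 200 camera calls.

## Task

The circuit board is to be programmed: tip the dust cover of the programming jig up by its tab until it stands clearly slanted on its far rim, lift it off and lay it right way up in the middle of the grey mat. Then fit the board, heatsink up, over the jig's two steel dowels and press it down against the spring pins until it sits fully home on its supports, and finish while still holding it pressed down there with the gripper. Leave the other things on the bench where they are.

Things in the scene. Friction and masses are not known exactly. Their poses are not given: they have to be found in the camera images.
- jig: programming jig, fixed: dark grey plastic body 150 (x) x 124 (y) x 38 mm with an aluminium pin plate 118 x 94 mm on top (plate top 44 mm above the bench). From the plate rise four black supports, two steel dowels and six brass spring pins, all under the dust cover at the start. Origin: centre of the underside, z up; yaw up to 0.5 rad
- jig_seat (a point): centre of the jig at the height of the support tops, 49 mm above the bench: the board's origin comes here when fully home. Around it the spring pins (two rows of three, 36 x 24 mm), tips 4 mm above it, so a board laid on loosely floats 4 mm high. Pushing it home takes about 8 N beyond its own weight; pressing with 10 to 20 N is right
- dowel_a (a point): point on the axis of the first dowel at the height of the support tops (49 mm), at (-42, -32) mm in the jig's x, y. Dowel 6 mm thick, straight to 8 mm above this point, then a cone to 14 mm above it (2 mm thick at the tip)
- dowel_b (a point): the same for the second dowel, at (42, 24) mm in the jig's x, y
- jig_far_ledge (a point): point on the jig's ledge (38 mm above the bench) under the middle of the cover's far rim, at (63.5, 0) mm in the jig's x, y
- cover: dust cover of the jig, loose, about 90 g: light grey plastic hood 127 (x) x 103 (y) x 30 mm, walls 2.5 mm, open below, its rim resting on the jig's ledge around the pin plate (6 mm overlap, 2 mm play). Lifted by its tab. Origin: centre of the open underside (rim plane), z up; x and y along the jig's to within 0.01 rad
- cover_tab (a point): middle of the top edge of the cover's tab, an upright ridge 9 mm thick (x), 40 mm long (y) and 24 mm tall (from 30 to 54 mm above the rim plane), across the cover at x = -50 mm, at the edge away from the far rim. Pinch it from above across its thickness
- cover_far_rim (a point): middle of the lower edge of the cover's far wall, (63.5, 0, 0) mm in the cover's frame: the cover tips about this edge when the tab is raised
- board: green circuit board, loose, about 130 g, 100 (x) x 80 (y) x 3 mm, flat on the bench, heatsink up, yaw up to 0.8 rad. Grey terminal block (11 mm high) at x = +38 mm, two black capacitors (13 mm high) at x = -37 mm. Two 8 mm locating holes in diagonal corners: fits the dowels one way only, its x and y along the jig's. Origin: centre of the underside, z up
- board_hole_a (a point): centre of the hole for dowel_a on the underside, (-42, -32, 0) mm in the board's frame (capacitor end)
- board_hole_b (a point): centre of the hole for dowel_b on the underside, (42, 24, 0) mm in the board's frame (terminal end)
- heatsink_top (a point): centre of the top of the finned aluminium heatsink in the board's middle, 44 (x) x 34 (y) mm, 28 mm tall (3 to 31 mm above the board's underside). Grip it across its 34 mm; 23 mm of board on either side along y are free but for chips 1.5 mm high
- mat: grey silicone mat, fixed, 190 (x) x 160 (y) x 3 mm, between jig and board, empty: the place for the cover. Origin: centre of the underside
- solder_reel: solder reel, grey spool 54 mm across and 45 mm tall, standing; a bystander
- flux_bottle: small white bottle with a black cap, 32 mm across and 75 mm tall; a bystander
- parts_dish: round glass dish, 76 mm across and 28 mm tall; a bystander
- screwdriver: screwdriver, 170 mm long, lying on the bench; a bystander
- multimeter: black hand multimeter with a round dial, 150 x 74 x 36 mm, lying flat; a bystander
- tip_cleaner: dark round pot of brass wool, 68 mm across and 52 mm tall; a bystander
- tape_roll: roll of tan tape lying flat, 72 mm across and 18 mm tall; a bystander
Mind the look-alikes: they are no part of the job. What is shaped like the jig but red is not meant.

How it is judged:
On the way, in this order (a step that is already met when the one before it is completed fails the run):
1. the cover is tipped up by at least 0.15 rad (about 9 degrees) while its far rim is still at the jig's ledge (within 20 mm) (angle between cover's own z axis and vertical above 0.15 rad and distance between cover_far_rim and jig_far_ledge below 0.02 m), for 0.1 s.
2. the cover lies right way up on the mat, let go (horizontal distance between cover and mat below 0.05 m and height (world z) of cover below 0.01 m and angle between cover's own z axis and vertical below 0.08 rad and contact force between the fingers and cover below 0.1 N and height (world z) of cover_tab above 0.045 m), for 0.2 s.
3. the board is on both dowels (horizontal distance between board_hole_a and dowel_a below 0.003 m and horizontal distance between board_hole_b and dowel_b below 0.003 m and angle between board's own z axis and vertical below 0.04 rad and z of board in the frame of jig below 0.056 m), for 0.1 s.
At the end, for the whole second after the job is handed in: Board held by the fingers (over 3 N) and pressed on the jig (over 6 N), still, underside at most 1.5 mm above the supports, each hole within 3 mm of its dowel, tilt under 0.04 rad; cover level, right way up, untouched, within 50 mm of the mat's centre. The program finishes while pressing (all of step 2 and horizontal distance between board_hole_a and dowel_a below 0.003 m and horizontal distance between board_hole_b and dowel_b below 0.003 m and angle between board's own z axis and vertical below 0.04 rad and z of board in the frame of jig below 0.0505 m and contact force between the fingers and board above 3 N and contact force between board and jig above 6 N and linear speed of each of board, cover below 0.01 m/s); the arm keeps its last pose, push and grip.
It fails at once if a bystander is shifted by more than 30 mm (distance of any of solder_reel, flux_bottle, parts_dish, screwdriver, multimeter, tip_cleaner, tape_roll from where it was at the start of the episode above 0.03 m).
It also fails if it takes over 61 s, if anything falls off the work surface, if the arm or the gripper's body presses on something with over 40 N, if the wrist force passes 120 N, or if a joint passes its speed limit or range.

## Working session

There is one attempt and no reset: what is moved stays moved. The work goes in short steps, Python scripts to look and compute and a shell command to move; the robot and the scene stay as the last step left them, time stands still between calls to the robot, and variables do not carry over. Pictures are saved under pics/ and viewed, at most 10 in all, crops included, and the job is handed in when it is done.

```bash
ls; mkdir -p pics; cat > h.py <<'E'
import numpy as np, cv2, sys
from cell import sensors, vision, r
def shot(name,fn):
    s=vision.snapshot(name); np.savez('pics/'+fn+'.npz',**{k:s[k] for k in('color','K','R','t')})
    cv2.imwrite('pics/'+fn+'.png',cv2.resize(s['color'][:,:,::-1],None,fx=1.5,fy=1.5,interpolation=cv2.INTER_CUBIC)); return s
def load(fn): return dict(np.load('pics/'+fn+'.npz'))
def px2w(s,u,v,z):
    d=s['R'].T@np.linalg.solve(s['K'],[u,v,1.]); c=-s['R'].T@s['t']
    return c+d*(z-c[2])/d[2]
def w2px(s,X):
    p=s['K']@(s['R']@np.asarray(X,float)+s['t']); return p[:2]/p[2]
E
python3 - <<'E'
from h import *
for n in('top','side'):
    s=shot(n,n+'0'); print(n,-s['R'].T@s['t'],s['K'][0,0])
print(sensors.get_obs())
E
```

```text
pics
top [ 0.27044373 -0.04545447  1.21511451] 390.64620595138007
side [0.4361375  1.10017059 0.81059382] 418.509998410172
{'time': 0.1, 'qpos': array([ 1.10052259,  0.41790363, -0.01030887,  1.61408778,  0.00471187,
        1.1107034 , -0.05301414]), 'qd': array([-0.00056206, -0.00206726,  0.00078503, -0.00071217, -0.00080811,
       -0.0015049 , -0.00031676]), 'tau': array([ 4.03907816e-04, -8.52574468e+01,  6.39661923e-01, -4.26693070e+01,
       -4.88733687e-02,  1.63047190e-02, -4.33721198e-05]), 'ee_pos': array([ 0.25970102, -0.56812817,  0.20490548]), 'tool_rot': array([ 9.77106412e-01,  2.12750483e-01, -1.59736154e-04, -5.15151680e-04]), 'force': array([-0.49109774,  0.39270374, -1.07723067]), 'torque': array([ 0.01052935,  0.00426016, -0.04988841]), 'grip_force': 0.0, 'grip_width': 1.0019575787287227}
```

View pics/top0.png

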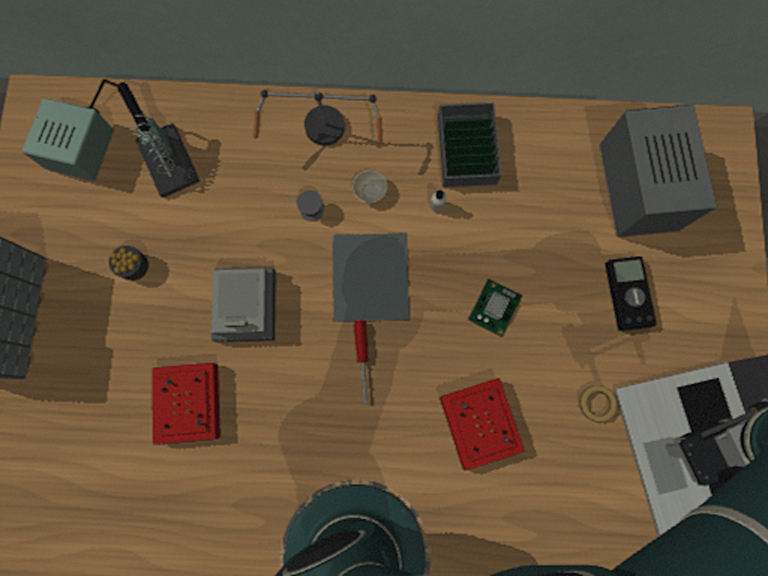

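View pics/side0.png

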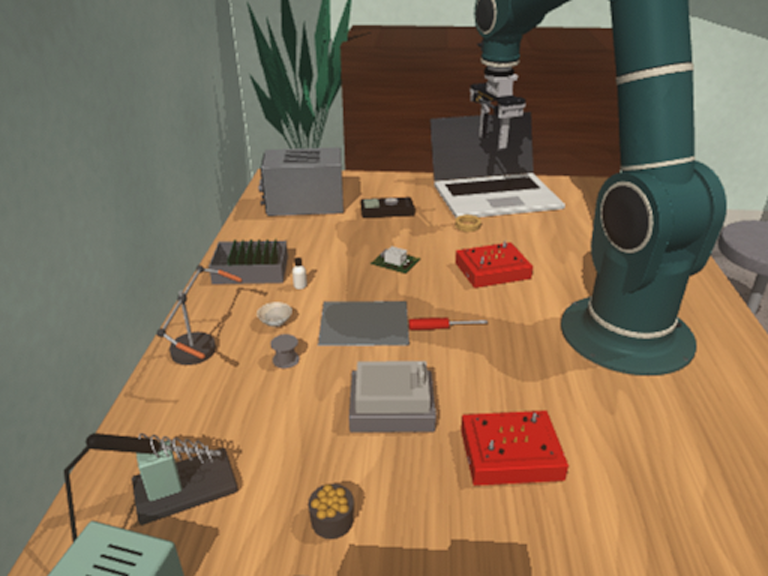

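The top view shows the jig with its cover at (243,303), tab at the lower edge (238,322). The mat is at (371,277) and the board at (495,306). I'll enlarge the jig, board and mat crops.

```bash
python3 - <<'E'
from h import *
c=load('top0')['color'][:,:,::-1]
def crop(u0,v0,w,h,f): return cv2.resize(c[v0:v0+h,u0:u0+w],None,fx=f,fy=f,interpolation=cv2.INTER_CUBIC)
a=crop(135,170,50,60,8); b=crop(305,180,50,60,8)
cv2.imwrite('pics/crop1.png',np.hstack([a,b]))
s=load('top0')
g=c[:,:,::-1].astype(int)
# mat: grey blob
m=(np.ptp(g,axis=2)<25)&(g.sum(2)<330)&(g.sum(2)>150); m=m.astype(np.uint8)
n,l,st,ce=cv2.connectedComponentsWithStats(m)
i=l[185,247]; print(st[i]); P=cv2.minAreaRect(np.argwhere(l==i)[:,::-1].astype(np.float32));print(P)
print([px2w(s,*p,0.003).round(4) for p in cv2.boxPoints(P)], px2w(s,*P[0],0.003))
E
```

```text
[ 222  155   51   60 2898]
((246.57131958007812, 184.56747436523438), (57.97763442993164, 50.70266342163086), 88.40885925292969)
[array([0.6452, 0.0891, 0.003 ]), array([ 0.6576, -0.0744,  0.003 ]), array([ 0.468 , -0.0869,  0.003 ]), array([0.4562, 0.0718, 0.003 ])] [ 5.55321861e-01 -1.60485611e-04  3.00000000e-03]
```

View pics/crop1.png

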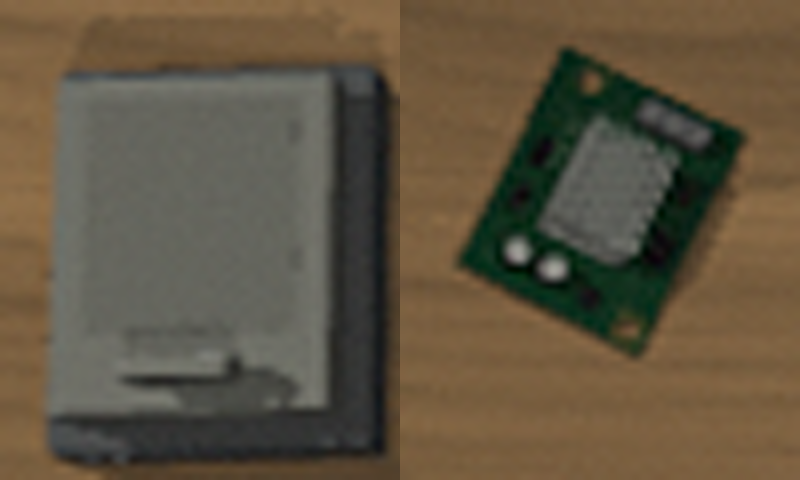

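```bash
python3 - <<'E'
from h import *
s=load('top0')
def P(x,y,z,u0=135,v0=170,xo=0): return px2w(s,u0+(x-xo+.5)/8-.5,v0+(y+.5)/8-.5,z)
f=lambda L,z,**k:[P(*p,z,**k)[:2].round(4) for p in L]
b=dict(u0=305,v0=180,xo=400)
C=f([(567,48),(745,135),(638,355),(460,265)],.003,**b);print('board corners',C,np.mean(C,0))
H=f([(590,82),(628,328)],.003,**b);print('holes b,a',H,np.mean(H,0)); 
d=H[0]-H[1];print('yaw',np.arctan2(d[1],d[0])-np.arctan2(56,84),np.linalg.norm(d))
T=f([(62,80),(335,75),(328,408),(50,412)],.068);print('cover',T,np.mean(T,0))
J=f([(385,75),(385,452),(55,460),(62,72)],.038);print('jig top',J)
print('tab',P(178,366,.092))
E
```

```text
board corners [array([ 0.5637, -0.2514]), array([ 0.5316, -0.3223]), array([ 0.4419, -0.2805]), array([ 0.4742, -0.2104])] [ 0.50285 -0.26615]
holes b,a [array([ 0.5503, -0.2607]), array([ 0.4523, -0.2765])] [ 0.5013 -0.2686]
yaw -0.4281536446497668 0.09926550256760909
cover [array([0.541 , 0.3128]), array([0.5477, 0.2101]), array([0.4211, 0.2016]), array([0.4149, 0.304 ])] [0.481175 0.257125]
jig top [array([0.5558, 0.1974]), array([0.4093, 0.185 ]), array([0.4005, 0.3093]), array([0.5512, 0.3225])]
tab [0.43076532 0.25207499 0.092     ]
```

```bash

python3 -m inch '[[0,0,0,1,70],[0,0,0,1,70],[0,0,0,1,70],[0,0,0,0.43,70]]' 4
python3 -m inch '[[0.53,-0.57,-0.06,0,70],[0.53,-0.57,-0.06,0,70],[0.53,-0.57,-0.06,0,70],[0.53,-0.57,-0.06,0,70],[0.53,-0.57,-0.06,0,70]]'
python3 -m inch '[[0.53,-0.57,-0.06,0,70],[0.53,-0.57,-0.06,0,70],[0.53,-0.57,-0.06,0,70],[0.53,-0.57,-0.06,0,70],[0.53,-0.57,-0.06,0,70]]'
cat >> h.py <<'E'
from scipy.spatial.transform import Rotation as Ro
def pose():
    o=sensors.get_obs(); R=Ro.from_quat(o['tool_rot']).as_matrix(); th=np.arctan2(R[1,0],R[0,0]); return o,R,th
def plan(target,th_t=None):
    o,R,th=pose()
    if th_t is None: th_t=th
    turn=-((th_t-th+np.pi)%(2*np.pi)-np.pi)/np.radians(6)
    X=np.array([[np.cos(th_t),np.sin(th_t),0],[np.sin(th_t),-np.cos(th_t),0],[0,0,-1]])
    d=X@(np.asarray(target)-o['ee_pos'])/.05
    print('t%.2f pos'%o['time'],o['ee_pos'].round(4),'th %.4f tilt %.4f'%(th,np.arccos(min(1,-R[2,2]))),'| turn first %.3f'%turn,'then units',d.round(3),'norm %.2f'%np.linalg.norm(d),'F',np.round(o['force'],2),'gw %.3f gf %.2f'%(o['grip_width'],o['grip_force']),'q7 %.2f'%o['qpos'][6])
E
python3 - <<'E'
from h import *
plan([.503,-.265,.235],.07)
s=shot('wrist','w1'); print(-s['R'].T@s['t'],s['R'].round(3))
E
```

```text
time: 0.5
ee_pos: [0.2598, -0.5682, 0.2051]
tool_rot: [0.999, 0.033, -0.0, -0.0]
force: [0.6, -0.1, -1.0]
grip_width: 0.75
grip_force: 0.0
time: 1.0
ee_pos: [0.3828, -0.4156, 0.2204]
tool_rot: [0.999, 0.035, -0.0, -0.0]
force: [1.1, -0.1, 0.2]
grip_width: 0.744
grip_force: 0.0
time: 1.5
ee_pos: [0.5051, -0.2642, 0.2354]
tool_rot: [0.999, 0.035, -0.0, -0.0]
force: [-0.1, -0.7, 0.1]
grip_width: 0.741
grip_force: 0.0
t1.50 pos [ 0.5051 -0.2642  0.2354] th 0.0696 tilt 0.0004 | turn first -0.004 then units [-0.042  0.013  0.009] norm 0.04 F [-0.14 -0.74  0.08] gw 0.741 gf 0.00 q7 -1.11
[ 0.58844169 -0.25886647  0.41401216] [[ 0.069 -0.998 -0.001]
 [-0.955 -0.067  0.29 ]
 [-0.289 -0.019 -0.957]]
```

View pics/w1.png

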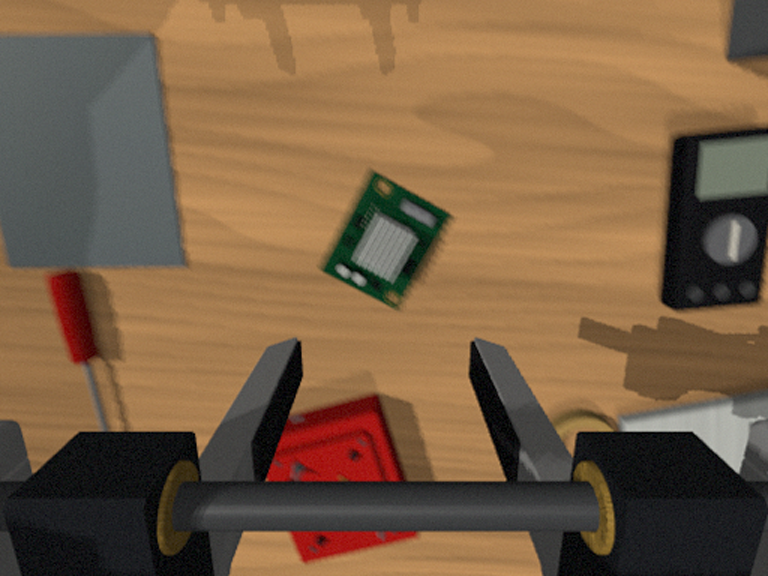

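The wrist view shows the board at (387,240), hole b at (382,188), hole a at (393,297), and the fingers clear of it. I'll fit the board by its green outline and move on to the jig.

```bash
cat >> h.py <<'E'
def board_fit(fn,z=.003,roi=None):
    s=load(fn); c=cv2.cvtColor(s['color'],cv2.COLOR_RGB2HSV)
    m=((c[:,:,0]>45)&(c[:,:,0]<90)&(c[:,:,1]>110)).astype(np.uint8)
    if roi: k=np.zeros_like(m); k[roi[1]:roi[3],roi[0]:roi[2]]=1; m*=k
    m=cv2.morphologyEx(m,cv2.MORPH_OPEN,np.ones((2,2)))
    n,l,st,_=cv2.connectedComponentsWithStats(m); i=1+np.argmax(st[1:,4]); print(st[i])
    P=np.array([px2w(s,u,v,z)[:2] for v,u in np.argwhere(l==i)],np.float32)
    P=cv2.convexHull(P*1000)[:,0]; return cv2.minAreaRect(P)
E
python3 - <<'E'
from h import *
print('wrist',board_fit('w1')); print('top',board_fit('top0',roi=(305,180,355,240)))
s=load('w1'); H=[px2w(s,*((np.array(p)+.5)/1.5-.5),.003)[:2] for p in[(382,188),(393,297)]]; d=H[0]-H[1]
print(H,np.mean(H,0),np.arctan2(d[1],d[0])-np.arctan2(56,84),np.linalg.norm(d))
plan([.455,.252,.235],.07)
E
```

```text
[ 217  117   82   85 1796]
wrist ((505.3138122558594, -264.57830810546875), (72.96295928955078, 98.04754638671875), 65.37979888916016)
[314 188  25  34 250]
top ((499.845703125, -268.5643615722656), (75.00562286376953, 94.55268096923828), 65.01110076904297)
[array([ 0.55390377, -0.25788093]), array([ 0.45636697, -0.27459226])] [ 0.50513537 -0.2662366 ] -0.4183165840520816 0.09895805178192461
t1.55 pos [ 0.5091 -0.2583  0.2358] th 0.0762 tilt 0.0027 | turn first 0.059 then units [ -0.366 -10.256   0.017] norm 10.26 F [ 2.68  7.81 -0.41] gw 0.744 gf 0.00 q7 -1.11
```

```bash

python3 -m inch '[[-0.02,-0.8,0,0,60],[-0.02,-0.9,0,0,60],[-0.02,-0.9,0,0,60],[-0.02,-0.9,0,0,60],[-0.02,-0.9,0,0,60]]' 4 >/dev/null
python3 -m inch '[[-0.02,-0.9,0,0,60],[-0.02,-0.9,0,0,60],[-0.02,-0.9,0,0,60],[-0.02,-0.9,0,0,60],[-0.02,-0.9,0,0,60]]' >/dev/null
python3 -m inch '[[-0.02,-0.9,0,0,60],[-0.02,-0.5,0,0,60],[0,-0.19,0,0,60],[0,0,0,0,60],[0,0,0,0,60]]' >/dev/null
python3 - <<'E'
from h import *
plan([.455,.252,.235],.07)
s=shot('wrist','w2'); plan([.455,.252,.235],.07)
c=s['color'][:,:,::-1]
cv2.imwrite('pics/w2c.png',cv2.resize(c[60:320,100:420],None,fx=2.3,fy=2.3,interpolation=cv2.INTER_CUBIC))
E
```

```text
t3.05 pos [0.4563 0.2553 0.2352] th 0.0683 tilt 0.0006 | turn first -0.016 then units [-0.031  0.065  0.005] norm 0.07 F [ 0.58  0.58 -0.08] gw 0.639 gf 0.00 q7 -2.18
t3.10 pos [0.4564 0.2551 0.2353] th 0.0677 tilt 0.0006 | turn first -0.022 then units [-0.032  0.06   0.007] norm 0.07 F [ 0.63 -0.14  0.91] gw 0.637 gf 0.00 q7 -2.18
```

View pics/w2c.png

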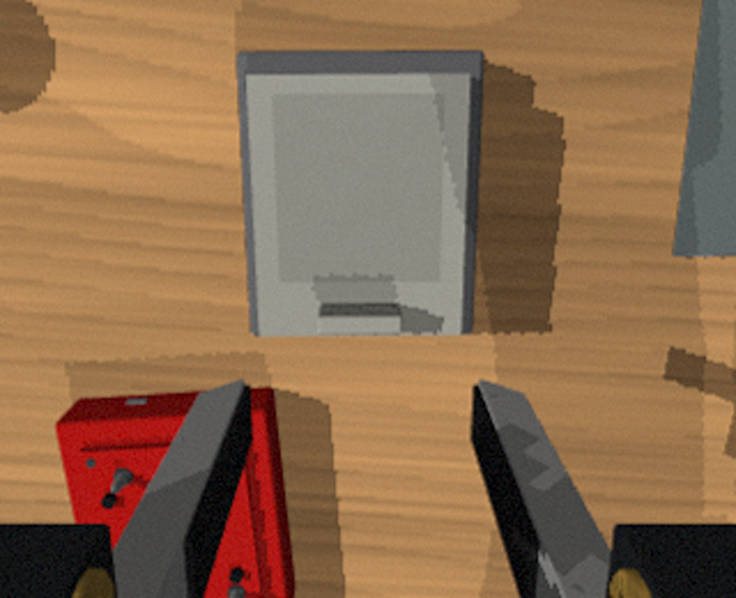

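The crop shows the tab's top face at about (360,324), the cover top's far corners at (247,75) and (470,73), its near corners at (259,333) and (462,333), and the jig's far top edge at y=52, from x=238 to x=482.

```bash
python3 - <<'E'
from h import *
s=load('w2')
print(-s['R'].T@s['t'])
P=lambda x,y,z: px2w(s,100+(x+.5)/2.3-.5,60+(y+.5)/2.3-.5,z)[:2].round(4)
print('tab',P(359.5,324,.092),'ends',P(319,324,.092),P(400,324,.092))
T=[P(*p,.068) for p in[(247,75),(470,73),(462,333),(259,333)]];print('cover',T,np.mean(T,0))
J=[P(*p,.038) for p in[(238,52),(482,52),(472,333),(250,333)]];print('jig',J)
a=lambda d:np.arctan2(-d[0],d[1])
print('yaws', a(T[0]-T[1]),a(T[3]-T[2]),a(J[0]-J[1]))
for q in(T[0]-T[3],T[1]-T[2]): print(np.arctan2(q[1],q[0]))
plan([.431,.253,.1],.07)
E
```

```text
[0.53970122 0.26069274 0.41384666]
tab [0.4327 0.2543] ends [0.4314 0.2734] [0.434  0.2353]
cover [array([0.5411, 0.3133]), array([0.549 , 0.2115]), array([0.4235, 0.2015]), array([0.4164, 0.3045])] [0.4825 0.2577]
jig [array([0.5518, 0.3226]), array([0.56  , 0.2025]), array([0.4138, 0.1909]), array([0.4054, 0.3133])]
yaws 0.07744792211398663 0.0688231692957257 0.06817063795257962
0.07045256929083207
0.07951327946787744
t3.10 pos [0.4564 0.2551 0.2353] th 0.0677 tilt 0.0006 | turn first -0.022 then units [-0.51   0.006  2.707] norm 2.75 F [ 0.63 -0.14  0.91] gw 0.637 gf 0.00 q7 -2.18
```

```bash

python3 -m inch '[[-0.2,-0.02,0.4,-0.04,60],[-0.275,0,0.8,0,60],[0,0,0.9,0,60],[0,0,0.7,0,60],[0,0,0.4,0,60]]' 3 >/dev/null
python3 -m inch '[[0,0,0,0,60],[0,0,0,0,30],[0,0,0,0,30],[0,0,0,0,30],[0,0,0,0,30]]' 3
python3 - <<'E'
from h import *
plan([.4327,.2543,.075],.0715)
E
```

```text
time: 4.1
ee_pos: [0.4329, 0.2558, 0.0764]
tool_rot: [0.999, 0.037, 0.001, -0.0]
force: [1.6, -2.2, 4.0]
grip_width: 0.428
grip_force: 3.0
t4.10 pos [0.4329 0.2558 0.0764] th 0.0733 tilt 0.0015 | turn first 0.017 then units [-0.006  0.03   0.028] norm 0.04 F [ 1.61 -2.2   3.99] gw 0.428 gf 3.00 q7 -2.32
```

```bash

python3 -m inch '[[0.05,0,-0.11,0,30],[0.05,0,-0.11,0,30],[0.06,0,-0.105,0,30],[0.06,0,-0.105,0,30],[0.06,0,-0.08,0,30]]' 3
python3 -m inch '[[0.06,0,-0.08,0,30],[0,0,0,0,30],[0,0,0,0,30],[0,0,0,0,30]]'
python3 - <<'E'
from h import *
plan([.4327,.2543,.075],.0715)
s=shot('side','s1')
cv2.imwrite('pics/s1c.png',cv2.resize(s['color'][160:330,180:380,::-1],None,fx=3,fy=3,interpolation=cv2.INTER_CUBIC))
E
```

```text
time: 4.6
ee_pos: [0.4465, 0.2572, 0.1016]
tool_rot: [0.999, 0.037, 0.0, -0.0]
force: [-0.2, 0.3, -0.6]
grip_width: 0.428
grip_force: 3.0
time: 5.0
ee_pos: [0.4489, 0.2573, 0.1048]
tool_rot: [0.999, 0.037, -0.0, 0.0]
force: [0.7, -0.0, -0.8]
grip_width: 0.423
grip_force: 3.0
t5.00 pos [0.4489 0.2573 0.1048] th 0.0739 tilt 0.0003 | turn first 0.023 then units [-0.328  0.036  0.596] norm 0.68 F [ 0.7  -0.05 -0.76] gw 0.423 gf 3.00 q7 -2.28
```

View pics/s1c.png

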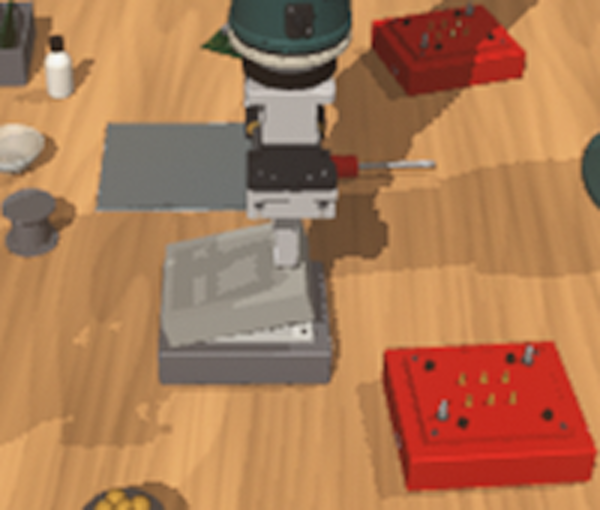

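The side view shows the cover tipped about its far rim, with its near edge (315,320) lifted well clear of the jig. I'll set it back level, grip hard, then lift.

```bash

python3 -m inch '[[-0.06,0,0.08,0,30],[-0.06,0,0.08,0,30],[-0.06,0,0.105,0,30],[-0.06,0,0.105,0,30],[-0.05,0,0.11,0,30]]' 3
python3 -m inch '[[-0.05,0,0.11,0,30],[0,0,0,0,30],[0,0,0,0,30],[0,0,0,0,30]]' 3
python3 -m inch '[[0,0,0,0,30],[0,0,0,0,30],[0,0,0,0,30]]' 55
python3 -m inch '[[0,0,-0.1,0,30],[0,0,-0.2,0,30],[0,0,-0.3,0,30],[0,0,-0.4,0,30],[0,0,-0.2,0,30]]' 55
python3 - <<'E'
from h import *
plan([.505,-.0037,.136])
s=shot('side','s2')
cv2.imwrite('pics/s2c.png',cv2.resize(s['color'][160:330,180:380,::-1],None,fx=3,fy=3,interpolation=cv2.INTER_CUBIC))
E
```

```text
time: 5.55
ee_pos: [0.4342, 0.2561, 0.0804]
tool_rot: [0.999, 0.037, -0.0, 0.0]
force: [-0.2, -1.1, 0.2]
grip_width: 0.426
grip_force: 3.0
time: 5.95
ee_pos: [0.4321, 0.2559, 0.0755]
tool_rot: [0.999, 0.037, -0.0, 0.0]
force: [0.5, -2.1, -0.4]
grip_width: 0.421
grip_force: 3.0
time: 6.25
ee_pos: [0.4322, 0.2559, 0.0755]
tool_rot: [0.999, 0.037, -0.0, 0.0]
force: [-0.5, -3.4, -1.7]
grip_width: 0.416
grip_force: 55.0
time: 6.75
ee_pos: [0.4328, 0.2568, 0.1377]
tool_rot: [0.999, 0.037, 0.001, -0.001]
force: [0.1, 1.2, -1.6]
grip_width: 0.421
grip_force: 55.0
t6.75 pos [0.4328 0.2568 0.1377] th 0.0742 tilt 0.0027 | turn first -0.000 then units [1.053 5.303 0.034] norm 5.41 F [ 0.1   1.22 -1.59] gw 0.421 gf 55.00 q7 -2.26
```

View pics/s2c.png

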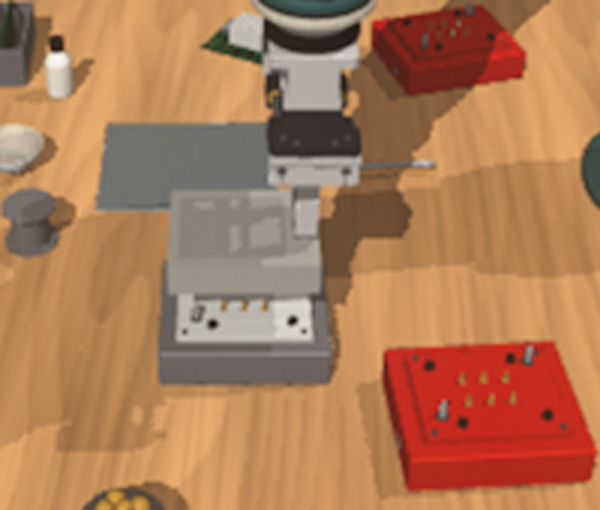

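The cover hangs level above the jig, with its rim at about (245,290). Next I carry it to the mat.

```bash

python3 -m inch '[[0.06,0.3,0,0,30],[0.12,0.6,0,0,30],[0.15,0.75,0,0,30],[0.15,0.75,0,0,30],[0.15,0.75,0,0,30]]' 55 >/dev/null
python3 -m inch '[[0.15,0.75,0,0,30],[0.12,0.7,0,0,30],[0.1,0.5,0,0,30],[0.05,0.2,0,0,30],[0,0,0.1,0,30]]' >/dev/null
python3 -m inch '[[0,0,0.4,0,30],[0,0,0.5,0,30],[0,0,0.4,0,30],[0,0,0.2,0,30],[0,0,0,0,30]]' 
python3 - <<'E'
from h import *
plan([.505,-.0037,.0405])
shot('side','s3')
E
```

```text
time: 8.3
ee_pos: [0.5032, -0.0031, 0.0544]
tool_rot: [0.999, 0.038, -0.001, -0.0]
force: [-0.0, -1.2, -0.8]
grip_width: 0.421
grip_force: 55.0
t8.30 pos [ 0.5032 -0.0031  0.0544] th 0.0754 tilt 0.0023 | turn first -0.000 then units [0.036 0.015 0.277] norm 0.28 F [-0.05 -1.22 -0.77] gw 0.421 gf 55.00 q7 -1.73
```

```bash

python3 -m inch '[[0,0,0.1,0,30],[0,0,0.1,0,30],[0,0,0.07,0,30],[0,0,0,0,30],[0,0,0,0,30]]' 
python3 -m inch '[[0,0,0,0,30],[0,0,0,0,50],[0,0,0,0,60],[0,0,0,0,60]]' 3
python3 - <<'E'
from h import *
plan([.505,-.0037,.0405])
s=shot('side','s4')
cv2.imwrite('pics/s4c.png',cv2.resize(s['color'][160:330,180:380,::-1],None,fx=3,fy=3,interpolation=cv2.INTER_CUBIC))
E
```

```text
time: 8.85
ee_pos: [0.5041, -0.0044, 0.042]
tool_rot: [0.999, 0.037, -0.0, -0.0]
force: [-0.3, 0.3, -1.3]
grip_width: 0.421
grip_force: 55.0
time: 9.25
ee_pos: [0.5041, -0.0044, 0.042]
tool_rot: [0.999, 0.037, 0.0, -0.0]
force: [0.5, -0.6, -0.6]
grip_width: 0.627
grip_force: 0.0
t9.25 pos [ 0.5041 -0.0044  0.042 ] th 0.0738 tilt 0.0001 | turn first -0.000 then units [ 0.018 -0.013  0.031] norm 0.04 F [ 0.53 -0.6  -0.57] gw 0.627 gf 0.00 q7 -1.74
```

View pics/s4c.png

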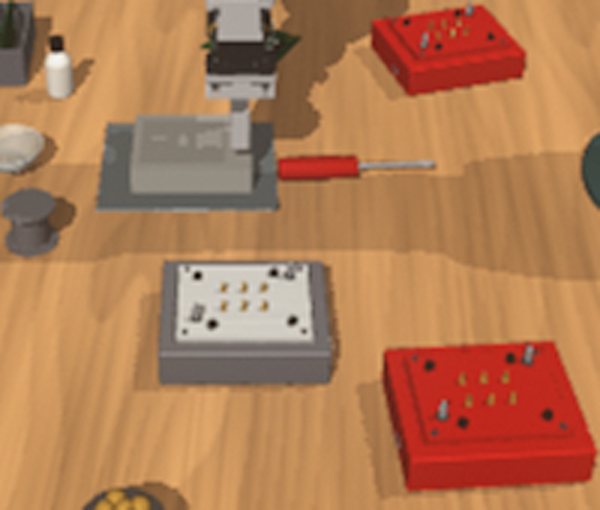

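The cover lies level on the mat, (190,155), and the jig is bare with dowels near (197,312) and (290,270). I'll measure the dowels from above.

```bash

python3 -m inch '[[0,0,-0.3,0,60],[0,0,-0.7,0,60],[0,0,-0.8,0,60],[0,-0.3,-0.8,0,60],[-0.05,-0.7,-0.5,0,60]]' >/dev/null
python3 -m inch '[[-0.05,-0.8,0,0,60],[-0.05,-0.8,0,0,60],[-0.05,-0.8,0,0,60],[-0.05,-0.8,0,0,60],[-0.05,-0.7,0,0,60]]' >/dev/null
python3 -m inch '[[0,-0.32,0,0,60],[0,0,0,0,60],[0,0,0,0,60],[0,0,0,0,60]]' >/dev/null
python3 - <<'E'
from h import *
plan([.505,-.265,.2],-.42)
s=shot('wrist','w3')
a=np.array([w2px(s,[x,y,.06]) for x in(.40,.57) for y in(.18,.34)]); lo=a.min(0).astype(int);hi=a.max(0).astype(int); print(lo,hi)
c=s['color'][max(lo[1],0):hi[1],lo[0]:hi[0],::-1]
f=min(800/c.shape[1],600/c.shape[0]); print('f',f,c.shape)
cv2.imwrite('pics/w3c.png',cv2.resize(c,None,fx=f,fy=f,interpolation=cv2.INTER_CUBIC))
E
```

```text
t10.70 pos [0.4702 0.2537 0.1969] th 0.0724 tilt 0.0004 | turn first 4.702 then units [ 4.866  9.188 -0.062] norm 10.40 F [ 0.66 -0.39 -0.17] gw 0.634 gf 0.00 q7 -2.20
[173  72] [341 246]
f 3.4482758620689653 (174, 168, 3)
```

View pics/w3c.png

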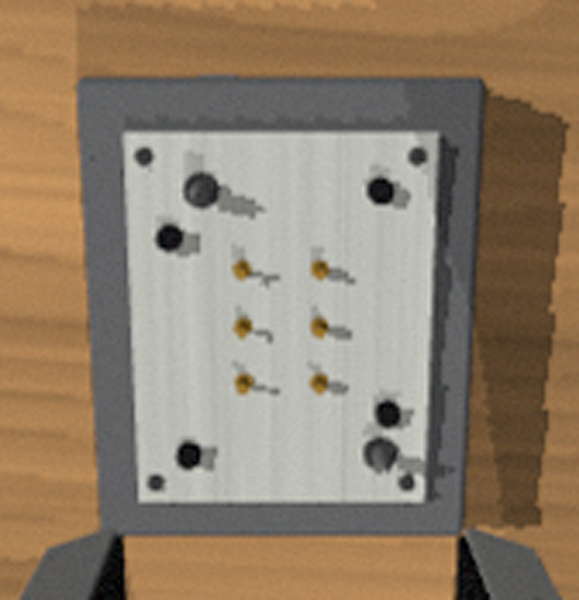

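The crop shows dowel b at (201,190), dowel a at (380,454), the pins in columns x≈242 and x≈319, and the plate corners at (123,132), (438,132), (426,502) and (139,502).

```bash
python3 - <<'E'
from h import *
s=load('w3'); f=3.4482758620689653
P=lambda x,y,z: px2w(s,173+(x+.5)/f-.5,72+(y+.5)/f-.5,z)[:2]
B=P(201,190,.056);A=P(380,454,.056); d=B-A; y=np.arctan2(d[1],d[0])-np.arctan2(56,84); print('dow',A,B,np.linalg.norm(d),'yaw',y)
m=(A+B)/2; print('centre', m+4e-3*np.array([-np.sin(y),np.cos(y)]))
q=np.array([P(*p,.052) for p in[(242,269),(243,326),(243,383),(319,269),(319,327),(319,383)]]); print('pins',q.mean(0), q[0]-q[2], q[0]-q[3])
S=np.array([P(*p,.049) for p in[(381,191),(170,238),(388,413),(190,455)]]);print('supp',S.mean(0))
q=np.array([P(*p,.044) for p in[(123,132),(438,132),(426,502),(139,502)]]);print('plate',q.mean(0),[np.linalg.norm(q[i]-q[i-1]) for i in range(4)],[np.arctan2(v[1],v[0]) for v in(q[0]-q[3],q[1]-q[2])],[np.arctan2(-v[0],v[1]) for v in(q[0]-q[1],q[3]-q[2])])
E
```

```text
dow [0.44642457 0.22355946] [0.52349696 0.28334591] 0.09754267084914765 yaw 0.07175597271246659
centre [0.48467399 0.25744239]
pins [0.48381818 0.25731055] [0.03545616 0.00241405] [-0.0016731   0.02312156]
supp [0.48290473 0.25696646]
plate [0.48224301 0.25704883] [np.float64(0.1178915406430939), np.float64(0.09371984056575688), np.float64(0.11787992873479004), np.float64(0.09447521426078134)] [np.float64(0.07196029419411741), np.float64(0.07836829538571556)] [np.float64(0.07218425563885561), np.float64(0.07233099197852226)]
```

```bash

python3 -m inch '[[0,0,0,1,80],[0,0,0,1,80],[0,0,0,1,80],[0,0,0,1,80],[0,0,0,0.75,80]]' >/dev/null
python3 -m inch '[[0.2,0.4,0,0,80],[0.38,0.76,0,0,80],[0.38,0.76,0,0,80],[0.38,0.76,0,0,80],[0.38,0.76,0,0,80]]' >/dev/null
python3 -m inch '[[0.38,0.76,0,0,80],[0.38,0.76,0,0,80],[0.38,0.76,0,0,80],[0.38,0.76,0,0,80],[0.38,0.76,0,0,80]]' >/dev/null
python3 -m inch '[[0.38,0.76,0,0,80],[0.38,0.76,0.3,0,80],[0.22,0.42,0.5,0,80],[0,0,0,0,80],[0,0,0,0,80]]' >/dev/null
python3 -m inch '[[0,0,0,0,80],[0,0,0,0,80]]'
python3 - <<'E'
from h import *
plan([.505,-.265,.156],-.425)
s=shot('wrist','w4'); print(board_fit('w4'))
a=np.array([w2px(s,[.505+x,-.265+y,.01]) for x in(-.08,.08) for y in(-.08,.08)]); lo=np.maximum(a.min(0).astype(int),0);hi=a.max(0).astype(int); print(lo,hi)
c=s['color'][lo[1]:hi[1],lo[0]:hi[0],::-1]
f=min(800/c.shape[1],600/c.shape[0]); print('f',f,c.shape)
cv2.imwrite('pics/w4c.png',cv2.resize(c,None,fx=f,fy=f,interpolation=cv2.INTER_CUBIC))
E
```

```text
time: 12.95
ee_pos: [0.4913, -0.2575, 0.1578]
tool_rot: [0.978, -0.21, 0.001, 0.0]
force: [-0.5, 0.7, 0.2]
grip_width: 0.849
grip_force: 0.0
t12.95 pos [ 0.4913 -0.2575  0.1578] th -0.4225 tilt 0.0012 | turn first 0.024 then units [0.311 0.023 0.036] norm 0.31 F [-0.47  0.66  0.19] gw 0.849 gf 0.00 q7 -1.60
[ 223  118   75   90 3777]
((502.923828125, -266.84454345703125), (79.01402282714844, 98.42474365234375), 65.50187683105469)
[154  56] [353 254]
f 3.0303030303030303 (198, 199, 3)
```

```bash

python3 -m inch '[[0.15,0.04,0.2,0.05,60],[0.14,0.03,0.6,0,60],[0,0,0.8,0,60],[0,0,0.7,0,60],[0,0,0.4,0,60]]' >/dev/null
python3 -m inch '[[0,0,0.2,0,60],[0,0,0.06,0,60],[0,0,0,0,60],[0,0,0,0,60]]'
python3 - <<'E'
from h import *
plan([.5029,-.2668,.008],-.4276)
E
```

```text
time: 13.9
ee_pos: [0.5033, -0.2677, 0.01]
tool_rot: [0.977, -0.213, 0.001, 0.0]
force: [0.5, -0.7, -0.2]
grip_width: 0.632
grip_force: 0.0
t13.90 pos [ 0.5033 -0.2677  0.01  ] th -0.4288 tilt 0.0016 | turn first -0.012 then units [-0.015 -0.012  0.04 ] norm 0.04 F [ 0.53 -0.74 -0.2 ] gw 0.632 gf 0.00 q7 -1.63
```

```bash

python3 -m inch '[[0,0,0,0,20],[0,0,0,0,20],[0,0,0,0,20],[0,0,0,0,20],[0,0,0,0,20]]' 50
python3 -m inch '[[0,0,-0.2,0,20],[0,0,-0.5,0,20],[0,0,-0.7,0,20],[0,0,-0.7,0,20],[0,0,-0.3,0,20]]'
python3 -m inch '[[0,0,0,-0.9,20],[0,0,0,-1,20],[0,0,0,-1,20],[0,0,0,-1,20],[0,0,0,-0.87,20]]' 
python3 - <<'E'
from h import *
plan([.483,.257,.13],.072)
E
```

```text
time: 14.4
ee_pos: [0.5028, -0.2674, 0.0092]
tool_rot: [0.977, -0.213, 0.0, 0.0]
force: [-0.9, 1.8, 5.1]
grip_width: 0.36
grip_force: 50.0
time: 14.9
ee_pos: [0.5036, -0.2678, 0.1327]
tool_rot: [0.977, -0.213, 0.002, 0.0]
force: [0.5, -0.2, -0.8]
grip_width: 0.359
grip_force: 50.0
time: 15.4
ee_pos: [0.5024, -0.2674, 0.1295]
tool_rot: [0.999, 0.037, -0.0, 0.0]
force: [-1.0, 0.2, -1.4]
grip_width: 0.36
grip_force: 50.0
t15.40 pos [ 0.5024 -0.2674  0.1295] th 0.0748 tilt 0.0002 | turn first 0.027 then units [ 3.6700e-01 -1.0488e+01 -1.0000e-02] norm 10.49 F [-0.98  0.17 -1.37] gw 0.360 gf 50.00 q7 -1.15
```

```bash

python3 -m inch '[[0.02,-0.4,0,0.02,20],[0.03,-0.8,0,0,20],[0.03,-0.85,0,0,20],[0.03,-0.85,0,0,20],[0.03,-0.85,0,0,20]]' >/dev/null
python3 -m inch '[[0.03,-0.85,0,0,20],[0.03,-0.85,0,0,20],[0.03,-0.85,0,0,20],[0.03,-0.85,0,0,20],[0.03,-0.85,0,0,20]]' >/dev/null
python3 -m inch '[[0.03,-0.8,0,0,20],[0.03,-0.75,0,0,20],[0.02,-0.5,0,0,20],[0,-0.28,0,0,20],[0,0,0,0,20]]' >/dev/null
python3 -m inch '[[0,0,0,0,20],[0,0,0,0,20],[0,0,0,0,20]]' 
python3 - <<'E'
from h import *
plan([.483,.257,.13],.072)
s=shot('wrist','w5'); o,R,th=pose(); z=o['ee_pos'][2]-.0092+.003; print('z',z)
f=board_fit('w5',z); print(f, np.array(f[0])/1000-o['ee_pos'][:2])
a=np.array([w2px(s,[.483+x,.257+y,z]) for x in(-.08,.08) for y in(-.08,.08)]); lo=np.maximum(a.min(0).astype(int),0);hi=a.max(0).astype(int); print(lo,hi)
c=s['color'][lo[1]:hi[1],lo[0]:hi[0],::-1]
f=min(800/c.shape[1],600/c.shape[0]); print('f',f,c.shape)
cv2.imwrite('pics/w5c.png',cv2.resize(c,None,fx=f,fy=f,interpolation=cv2.INTER_CUBIC))
E
```

```text
time: 17.2
ee_pos: [0.486, 0.2479, 0.129]
tool_rot: [0.999, 0.033, -0.0, 0.0]
force: [-0.0, 0.0, -0.6]
grip_width: 0.36
grip_force: 50.0
t17.20 pos [0.486  0.2479 0.129 ] th 0.0669 tilt 0.0004 | turn first -0.049 then units [-0.046 -0.185 -0.02 ] norm 0.19 F [-0.02  0.02 -0.65] gw 0.360 gf 50.00 q7 -2.20
z 0.1228244719441648
[ 192  156  133  102 6284]
((502.4818115234375, 248.16607666015625), (67.1878662109375, 79.25492095947266), 3.8552558422088623) [ 1.65547795e-02 -4.06165697e-05]
[108  98] [388 344]
f 2.4390243902439024 (246, 280, 3)
```

```bash

python3 -m inch '[[-0.05,-0.185,0,-0.05,20],[0,0,0.2,0,20],[0,0,0.4,0,20],[0,0,0.3,0,20],[0,0,0.14,0,20]]' 60 >/dev/null
python3 -m inch '[[0,0,0,0,20],[0,0,0,0,20],[0,0,0,0,20]]'  >/dev/null
python3 - <<'E'
from h import *
plan([.4828,.257,.0582],.072)
E
```

```text
t18.05 pos [0.4829 0.2585 0.0776] th 0.0738 tilt 0.0010 | turn first 0.017 then units [-0.004  0.03   0.388] norm 0.39 F [ 0.46 -0.65 -1.24] gw 0.359 gf 60.00 q7 -2.25
```

```bash

python3 -m inch '[[0,0.03,0,0.02,20],[0,0,0.05,0,20],[0,0,0.05,0,20],[0,0,0.05,0,20],[0,0,0,0,20]]'
python3 -m inch '[[0,0,0.04,0,20],[0,0,0.04,0,20],[0,0,0,0,20]]' 
python3 - <<'E'
from h import *
plan([.4828,.257,.0582],.072)
E
```

```text
time: 18.55
ee_pos: [0.4824, 0.2567, 0.069]
tool_rot: [0.999, 0.036, -0.0, 0.0]
force: [-0.4, -0.9, -0.8]
grip_width: 0.356
grip_force: 60.0
time: 18.85
ee_pos: [0.4825, 0.2567, 0.0652]
tool_rot: [0.999, 0.036, -0.0, 0.0]
force: [-0.4, 0.1, -0.8]
grip_width: 0.354
grip_force: 60.0
t18.85 pos [0.4825 0.2567 0.0652] th 0.0717 tilt 0.0004 | turn first -0.002 then units [ 0.006 -0.005  0.14 ] norm 0.14 F [-0.39  0.15 -0.76] gw 0.354 gf 60.00 q7 -2.26
```

```bash

python3 -m inch '[[0,0,0.03,0,20],[0,0,0.03,0,20],[0,0,0,0,20]]' 
python3 -m inch '[[0,0,0.03,0,20],[0,0,0.03,0,20],[0,0,0,0,20]]' 
python3 -m inch '[[0,0,0.02,0,20],[0,0,0,0,20],[0,0,0,0,20]]' 
```

```text
time: 19.15
ee_pos: [0.4826, 0.2568, 0.0623]
tool_rot: [0.999, 0.036, -0.0, -0.0]
force: [-0.3, 0.1, -1.0]
grip_width: 0.356
grip_force: 60.0
time: 19.45
ee_pos: [0.4827, 0.2568, 0.0595]
tool_rot: [0.999, 0.036, 0.0, -0.0]
force: [-1.5, -1.0, 5.6]
grip_width: 0.359
grip_force: 60.0
time: 19.75
ee_pos: [0.4827, 0.2569, 0.0587]
tool_rot: [0.999, 0.036, 0.0, -0.0]
force: [-1.6, -0.5, 6.6]
grip_width: 0.358
grip_force: 60.0
```

```bash

python3 -m inch '[[0,0,0.02,0,20],[0,0,0,0,20],[0,0,0,0,20]]' 
python3 -m inch '[[0,0,0.02,0,20],[0,0,0,0,20],[0,0,0,0,20]]' 
```

```text
time: 20.05
ee_pos: [0.4827, 0.2568, 0.0581]
tool_rot: [0.999, 0.036, 0.0, 0.0]
force: [-5.4, -4.0, 15.9]
grip_width: 0.357
grip_force: 60.0
time: 20.35
ee_pos: [0.4828, 0.2569, 0.058]
tool_rot: [0.999, 0.036, 0.0, 0.0]
force: [-11.4, -7.2, 35.6]
grip_width: 0.357
grip_force: 60.0
```

```bash

python3 -m inch '[[0,0,-0.018,0,20],[0,0,0,0,20],[0,0,0,0,20],[0,0,0,0,20]]' 
python3 - <<'E'
from h import *
plan([.4828,.257,.0582],.072)
s=shot('side','s6')
cv2.imwrite('pics/s6c.png',cv2.resize(s['color'][180:310,190:350,::-1],None,fx=4.5,fy=4.5,interpolation=cv2.INTER_CUBIC))
E
```

```text
time: 20.75
ee_pos: [0.4828, 0.2569, 0.0581]
tool_rot: [0.999, 0.036, 0.0, -0.0]
force: [-5.7, -4.2, 16.5]
grip_width: 0.358
grip_force: 60.0
t20.75 pos [0.4828 0.2569 0.0581] th 0.0717 tilt 0.0005 | turn first -0.003 then units [ 0.001 -0.001 -0.001] norm 0.00 F [-5.71 -4.24 16.51] gw 0.358 gf 60.01 q7 -2.27
```

View pics/s6c.png

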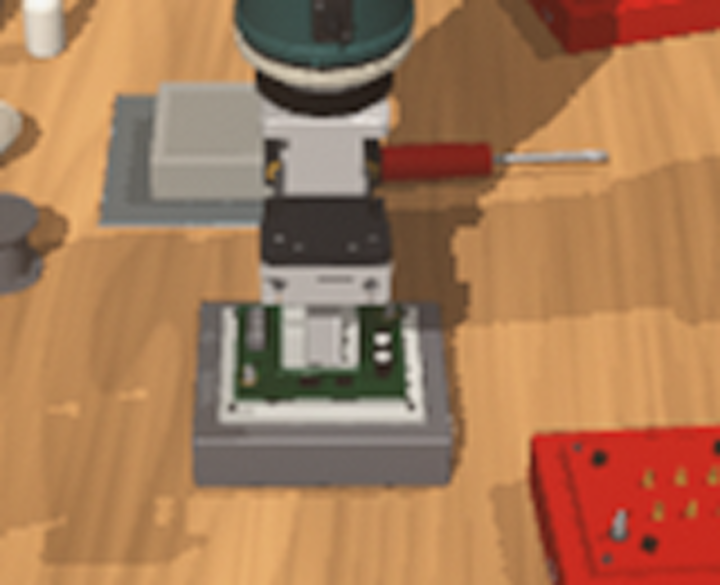

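The board sits flat on the jig, with dowel b showing through its hole at (248,373). The cover is undisturbed on the mat and the press is steady at about 17 N, so I'll hand in.

```bash
python3 -c "
from cell import r
print(r.finish_job())"
```

```text
the job is handed in; nothing more can be done
None
```

The job is handed in at about 21 s of the allowed 61 s, with no verdict returned: the cover was tipped about 15° and laid level on the mat, and the board is on both dowels, held down at about 17 N.

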